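# Shut the photometer and click the green filter into place

## Task

Get the photometer ready for a reading: gently lower its open blue lid until it is fully shut over the cuvette. Then grip the upright blue tab of the filter slide and move the slide along its rail until the green window stands centred in the black port frame and the slide rests in the ball detent there. Finish while still gripping the tab at that notch, do not let go, and leave the two vials beside it undisturbed.

Things in the scene. Friction and masses are not known exactly. Their poses are not given: they have to be found in the camera images.
- photometer: white bench photometer, 160 (x) x 250 (y) x about 90 mm high with the lid shut, fixed to the bench; origin at the centre of its underside, x points to its rear, y to its left, z up. The sample compartment is at the rear middle (grey walls, x 0 to 78 mm, y -52 to 52 mm, rim at z = 80 mm), with consoles up to z = 64 mm on both sides; along the front runs the filter slide between two aluminium rails (rail tops z = 58 mm) at x = -50 mm, parallel to y
- lid_hinge (a point): point on the lid's hinge axis, mid-width: x = 79, y = 0, z = 81 mm in the photometer's frame; the axis runs along the photometer's y. This point's own frame turns with the lid
- lid_front (a point): middle of the lid's front edge on its outer (upper) face, 80 mm from the hinge axis; the outer face lies 7 mm outside the plane through the hinge axis. The lid plate is blue, 80 mm from hinge to front and 108 mm wide, with a finger lip 40 mm wide and 4 mm thick projecting 11 mm farther in front
- lid (a joint): opening angle of the lid, rad: 0 = fully shut (horizontal), grows as the front edge rises and swings to the rear, at most 1.5. A friction hinge (0.12 N m) keeps the lid wherever it is left, so it must be pushed down all the way; a push of 2 N near its front edge moves it
- filter_slide (a joint): position of the filter slide along its rail, m: 0 to 0.096, grows as the slide moves to the photometer's +y. Ball-detent notches are at 0.012 (pale window in the port frame), 0.048 (green window in it: the wanted one) and 0.084 (amber window in it). Between notches it runs with under 1 N of friction; leaving a notch takes about 8 N; when within about 3 mm of a notch the ball pulls the slide to the notch's centre unless the fingers hold it elsewhere
- slide_tab (a point): grip point in the upright blue tab of the filter slide: the tab is 14 x 14 mm in plan and rises from the slide bar's top (z = 57 mm) to z = 92 mm, with a foot 24 x 18 mm up to z = 60 mm; this point is on its axis at z = 81 mm. In the photometer's frame it lies at x = -50 mm, y = slide value - 118 mm. At least 35 mm are free round it on all sides until past the green notch
- green_window (a point): centre of the round green window, 18 mm across, in the top of the slide bar, 70 mm from the tab's axis towards +y; the amber window lies 36 mm from it on the tab's side, the pale one 36 mm on the far side
- port (a point): centre of the black port frame (inside 26 mm along the slide, top at z = 63 mm) fixed over the rails at x = -50, y = 0 mm of the photometer; the green window is centred here at slide value 0.048
- vial_red: loose vial with a red cap, 27 mm across, 51 mm high, bystander; origin at the centre of its underside
- vial_white: loose all-white vial, 27 mm across, 51 mm high, bystander; origin at the centre of its underside

How it is judged:
On the way, in this order (a step that is already met when the one before it is completed fails the run):
1. the lid is shut over the cuvette (value of joint lid below 0.05 rad), for 0.2 s.
2. after that, the slide is brought into the green window's notch (value of joint filter_slide between 0.046 and 0.05 m), for 0.2 s.
At the end, for the whole second after the job is handed in: the lid is shut (under 0.05 rad); the filter slide stands still in the green window's notch (0.048 m, within 2 mm); the fingers are gripping the tab (contact over 2 N, grasp point within 22 mm of the tab's grip point) (all of step 2 and value of joint lid below 0.05 rad and velocity of joint filter_slide between -0.01 and 0.01 m/s and contact force between the fingers and filter_slide above 2 N and distance between the grasp point and slide_tab below 0.022 m); the arm keeps its last pose, push and grip.
It fails at once if the lid is slammed (closing faster than 3 rad/s) (velocity of joint lid below -3 rad/s).
It fails at once if a vial is pushed away (over 30 mm) (distance of any of vial_red, vial_white from where it was at the start of the episode above 0.03 m).
It also fails if it takes over 45 s, if anything falls off the work surface, if the arm or the gripper's body presses on something with over 40 N, if the wrist force passes 120 N, or if a joint passes its speed limit or range.

## Robot

A 6-joint arm with a two-finger parallel gripper is mounted at the origin on a cart in front of the work surface, level with it; the furniture and walls round the work are solid. World frame = base frame: x ahead of the robot, y to its left, z up, the work surface at z = 0. Lengths are in m, angles in rad, forces in N, time in s.
With the tool pointing down it reaches from about 0.275 to 0.825 m from the base axis. Payload 4.9 kg.
Tool frame: the origin (TCP) lies midway between the tips of the shut fingers; the grasp point (between the pads) lies 19 mm behind it; x points along the fingers, z is the direction in which the jaws open and shut, and the axes are right-handed (so a half turn about x gives the same grasp; the last joint's range is limited). The gripper opens to 85 mm and grips with 20 to 120 N. Pads are 22 mm wide; open, the fingers measure 114 mm over their backs; the gripper's body (76 mm by 85 mm) begins 54 mm behind the grasp point. The pads swing forward as they close: fully open they stand 13 mm farther back than shut.
Start: joints at [1.112, 0.326, -0.193, 1.052, 0, 1.437], TCP at [0.176, 0.521, 0.231] pointing down, gripper open.
Joint ranges: [-2.65, 2.65], [-0.97, 1.79], [-1.3, 1.35], [-1.93, 2.1], [-1.47, 1.37], [-3.14, 3.14]. Speed limits (rad/s): [2.57, 2.57, 3.14, 3.14, 3.14, 3.14].

## Interface

Orientations are given as a rotation vector (axis times angle).
In Python, from plant import arm, grab_frame, job gives the robot as it stands.
- The arm moves only by the shell command python3 -m creep 'ROWS'. ROWS is JSON, one flat list of numbers, 7 for each row, row after row: the shift along the tool's x, y, z scaled (see below), then the turn, a rotation vector about the tool's x, y, z scaled (see below), then the opening, from 0 (shut) to 1 (fully open). A call has 1 to 20 rows; each row is the pose to reach, as a shift and turn from the pose commanded when the call began, along the tool's axes at that moment, turning the shorter way round; what a row does not reach only later rows make up. The controller multiplies each number of a shift by 500 mm and each number of a turn by pi rad. A row lasts 1/10 s, in which the tool goes at most 50 mm and 8.59 degrees, less where a joint would pass 70% of its speed; a pose out of reach is approached as far as the arm can. A call with a number of a shift or a turn outside -1 to 1 is refused whole. A call with a gripper value outside its range is refused whole. The fingers move at their own pace and stop on an object; the grip force is fixed at half the most. Time passes only in rows, so rows that repeat a pose let the fingers close. It gives the time, the measured TCP pose, the force and the opening at its end, in the units of the state.
- arm.get_state(): the state, without advancing time (a new reading comes with each control period).
- grab_frame(name): name is "side" or "top" or "wrist"; returns a dict with "frame" (420x560x3 uint8, red, green, blue), "K" (3x3 intrinsics, pixels), "R" (3x3) and "t" (3): a world point X has camera coordinates R X + t; the wrist camera has in their place "T_tool_cam" (4x4, takes a point from camera to tool coordinates, whose origin is the TCP and whose axes are the tool frame's). Camera axes: x right, y down, z forward; pixel columns grow to the right and rows downward; lengths in m; the calibration is good to about 2 mm. A picture is of the moment at which its call begins: read the wrist's pose just before it. There is no depth.
- job.job_done(): hands the job in, once; it reports no verdict.
The state is a dict: "clock": time; "joints": joint angles; "qd": joint speeds; "joint_efforts": joint torques, N m; "tool_pos": TCP position; "tcp_rot": TCP orientation; "contact_force": force on the tool from outside, world axes, zero at the start; "torque": the same for the moment, N m; "opening": finger opening in m.
Only numpy, scipy, OpenCV 4.12 (cv2) and the standard library are available. Lean on these libraries where they do the work, as an engineer would, in place of code of your own. Each camera call takes 0.05 s, during which the arm holds its last target.

## Working session

There is one attempt and no reset: what is moved stays moved. The work goes in short steps, Python scripts to look and compute and a shell command to move; the robot and the scene stay as the last step left them, time stands still between calls to the robot, and variables do not carry over. Pictures are saved under pics/ and viewed, and the job is handed in when it is done.

```bash
mkdir -p pics; ls; python3 - <<'E'
from plant import arm, grab_frame, job
import cv2,numpy as np
print(arm.get_state())
for n in("side","top","wrist"):
    g=grab_frame(n); cv2.imwrite(f"pics/{n}0.png",g["frame"][:,:,::-1]); print(n,{k:np.round(v,4).tolist() for k,v in g.items() if k!="frame"})
    np.savez(f"{n}0.npz",**g)
E
```

```text
pics
{'clock': 0.0, 'joints': array([ 1.11183969e+00,  3.26945555e-01, -1.93607774e-01,  1.05198924e+00,
       -8.91927364e-06,  1.43661181e+00]), 'qd': array([ 1.70164322e-03, -1.55818998e-03, -6.84084896e-04,  7.84775887e-04,
        1.61937793e-05,  1.28376952e-06]), 'joint_efforts': array([-2.69792017e-04, -4.43399262e+01,  2.62438899e+01,  1.56176230e-02,
       -2.22168387e-04, -1.09930889e-05]), 'tool_pos': array([0.17522059, 0.5207189 , 0.23049185]), 'tcp_rot': array([-0.96761421,  1.34709702,  0.96624225]), 'contact_force': array([0.99835519, 0.56067284, 0.70382781]), 'torque': array([0.016363  , 0.00115857, 0.01412114]), 'opening': 0.08537797049724531}
side {'K': [[390.4684, 0.0, 276.0682], [0.0, 390.4684, 212.1064], [0.0, 0.0, 1.0]], 'R': [[0.974, -0.226, 0.0182], [-0.1157, -0.5645, -0.8173], [0.195, 0.7939, -0.576]], 't': [-0.5443, 0.0584, 0.9393]}
top {'K': [[449.5758, 0.0, 286.4172], [0.0, 449.5758, 214.4462], [0.0, 0.0, 1.0]], 'R': [[0.0147, -0.9999, -0.003], [-0.9958, -0.0143, -0.0903], [0.0902, 0.0044, -0.9959]], 't': [-0.1414, 0.5474, 0.9321]}
wrist {'K': [[337.9032, 0.0, 276.5524], [0.0, 337.9032, 209.6641], [0.0, 0.0, 1.0]], 'T_tool_cam': [[0.0, -0.2766, 0.961, -0.1417], [0.0001, -0.961, -0.2766, 0.0698], [1.0, 0.0001, -0.0, 0.0014], [0.0, 0.0, 0.0, 1.0]]}
```

View pics/side0.png

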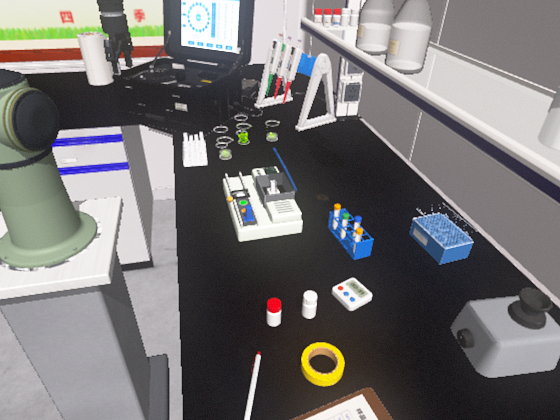

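View pics/top0.png

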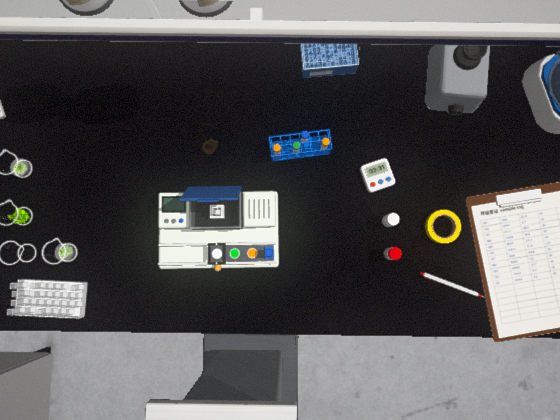

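View pics/wrist0.png

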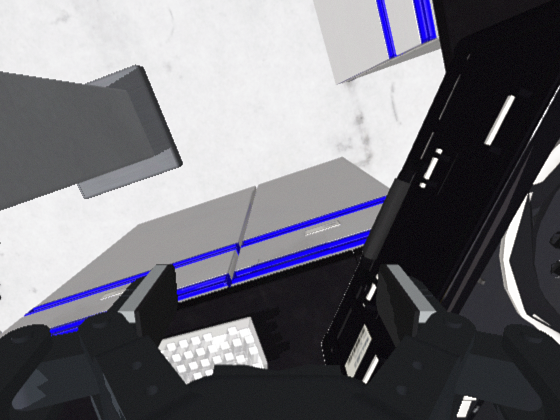

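The top view shows the photometer at about (158-278, 190-270), almost aligned with the world axes. The lid is up at the rear (about 213, 193). The pale window is in the port, green is at (235,253), amber at (252,253) and the tab at (268,253). The vials sit well to the right, at (391,220) and (394,254).

```bash
cat > h.py <<'E'
import numpy as np,cv2
def ray(g,uv):
    d=np.linalg.inv(g["K"])@np.array([uv[0],uv[1],1.]);R=g["R"];t=g["t"]
    return -R.T@t, R.T@d
def onz(g,uv,z):
    o,d=ray(g,uv); return o+d*(z-o[2])/d[2]
def proj(g,X):
    c=g["R"]@np.asarray(X)+g["t"]; p=g["K"]@c; return p[:2]/p[2]
def tri(g1,u1,g2,u2):
    o1,d1=ray(g1,u1);o2,d2=ray(g2,u2)
    s=np.linalg.lstsq(np.c_[d1,-d2],o2-o1,rcond=None)[0]
    a=o1+d1*s[0];b=o2+d2*s[1]; return (a+b)/2,np.linalg.norm(a-b)
E
python3 - <<'E'
import numpy as np,cv2
from h import *
t=np.load("top0.npz");s=np.load("side0.npz")
f=t["frame"];cv2.imwrite("pics/topc.png",cv2.resize(f[180:280,150:290,::-1],None,fx=5.5,fy=5.5,interpolation=cv2.INTER_CUBIC))
f2=s["frame"];cv2.imwrite("pics/sidec.png",cv2.resize(f2[140:245,215:310,::-1],None,fx=5.5,fy=5.5,interpolation=cv2.INTER_CUBIC))
for nm,g in(("top",t),("side",s)):
    hsv=cv2.cvtColor(g["frame"],cv2.COLOR_RGB2HSV)
    for c,lo,hi in(("green",(50,120,80),(85,255,255)),("amber",(8,150,150),(25,255,255)),("blue",(100,120,50),(125,255,255))):
        n,l,st,ce=cv2.connectedComponentsWithStats(cv2.inRange(hsv,lo,hi))
        for i in range(1,n):
            if st[i,4]>15 and (150<ce[i][0]<310 and 140<ce[i][1]<280): print(nm,c,st[i].tolist(),ce[i].round(2),onz(g,ce[i],.057).round(4))
g=t;hsv=cv2.cvtColor(g["frame"],cv2.COLOR_RGB2GRAY)
m=(hsv>120).astype(np.uint8);m[:180]=0;m[280:]=0;m[:,:150]=0;m[:,290:]=0
c=max(cv2.findContours(m,0,2)[0],key=cv2.contourArea);print(cv2.minAreaRect(c),cv2.boundingRect(c))
E
```

```text
top green [293, 142, 7, 7, 45] [296. 145.] [ 0.6921 -0.1514  0.057 ]
top green [231, 249, 8, 9, 58] [234.38 252.98] [ 0.466  -0.0286  0.057 ]
top amber [273, 144, 8, 7, 41] [276.56 147.27] [ 0.6867 -0.111   0.057 ]
top amber [248, 249, 9, 8, 55] [251.8  252.67] [ 0.4671 -0.0641  0.057 ]
top amber [215, 265, 6, 5, 28] [217.32 267.11] [0.4368 0.0054 0.057 ]
top blue [268, 128, 65, 34, 1348] [300.11 144.89] [ 0.6924 -0.16    0.057 ]
top blue [180, 186, 62, 16, 833] [210.97 193.34] [0.588  0.0228 0.057 ]
top blue [264, 247, 9, 12, 97] [268.45 252.45] [ 0.4681 -0.0981  0.057 ]
side green [240, 201, 7, 4, 18] [242.89 202.11] [ 0.4658 -0.0305  0.057 ]
side amber [228, 197, 5, 5, 19] [229.79 198.74] [ 0.4359 -0.0088  0.057 ]
side blue [273, 147, 24, 44, 131] [284.69 167.95] [0.6111 0.1202 0.057 ]
side blue [243, 205, 12, 17, 118] [248.33 213.72] [ 0.4706 -0.0824  0.057 ]
((217.6057891845703, 230.86724853515625), (78.26411437988281, 120.6236801147461), 88.75463104248047) (158, 191, 121, 80)
```

```bash
sleep 0
```

```text
(no output)
```

View pics/topc.png

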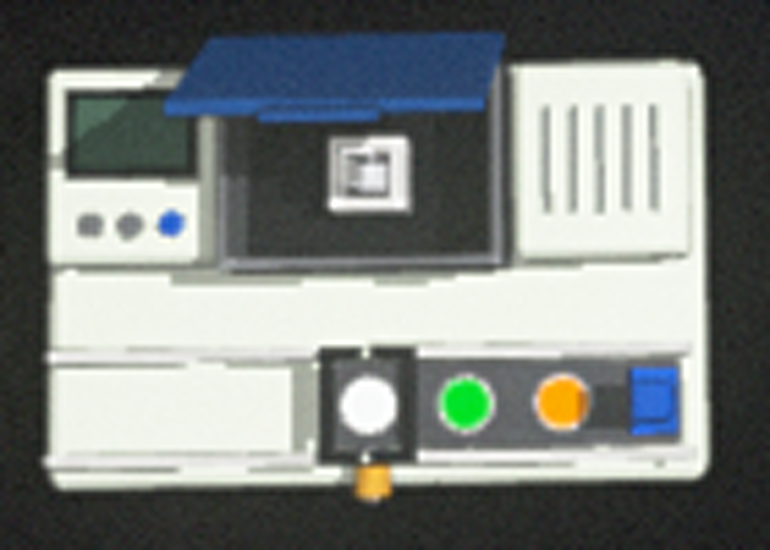

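View pics/sidec.png

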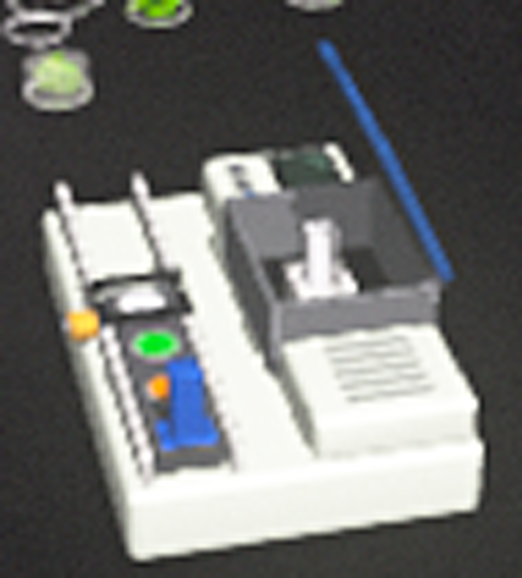

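```bash
cat >> h.py <<'E'
from scipy.spatial.transform import Rotation as Ro
YAW=0.028; PORT=np.array([0.465,0.0074])
RZ=Ro.from_euler('z',YAW).as_matrix()
ORG=np.r_[PORT,0]+RZ@np.array([.05,0,0])
def W(p): return ORG+RZ@np.asarray(p)
def P(X): return RZ.T@(np.asarray(X)-ORG)
E
python3 - <<'E'
import numpy as np
from h import *
t=np.load("top0.npz");s=np.load("side0.npz")
T=lambda a,b:(150+a/5.5-.4,180+b/5.5-.4); S=lambda a,b:(215+a/5.5-.4,140+b/5.5-.4)
print("cam",-t["R"].T@t["t"])
print("org",ORG)
for q in[(52,488),(708,480),(50,70),(703,62)]:print("base corner z0?",P(onz(t,T(*q),.045)).round(4))
print("port",P(onz(t,T(367.5,406),.063)), "tab top",P(onz(t,T(654,395),.092)), "green",P(onz(t,(234.4,253),.057)))
a,e=tri(t,T(165,112),s,S(322,42));print("lid left front",P(a),e)
# hinge and lid projections vs angle
for th in (1,1.1,1.2,1.3,1.4):
  o=[]
  for y in(.054,-.054):
    for r in (0,.08):
      p=[.079-r*np.cos(th)+.007*np.sin(th),y,.081+r*np.sin(th)+.007*np.cos(th)]
      for g,f in((t,lambda u:(u-[150,180])*5.5),(s,lambda u:(u-[215,140])*5.5)): o.append(f(proj(g,W(p))+.4).round().tolist())
  print(th,o)
q=np.array([-0.96761421,  1.34709702,  0.96624225]);M=Ro.from_rotvec(q).as_matrix();print(M.round(3))
print(P([.1752,.5207,.2305]))
E
```

```text
cam [ 0.463073   -0.1376215   0.97726286]
org [0.5149804  0.00879982 0.        ]
base corner z0? [-0.0794  0.1208  0.045 ]
base corner z0? [-0.0797 -0.1251  0.045 ]
base corner z0? [0.0787 0.1235 0.045 ]
base corner z0? [ 0.0783 -0.125   0.045 ]
port [-0.05046732 -0.00030389  0.063     ] tab top [-0.04809714 -0.10717138  0.092     ] green [-0.0500712  -0.03605536  0.057     ]
lid left front [0.04885705 0.05336652 0.15339605] 0.0012229040661493329
1 [[210.0, 35.0], [389.0, 162.0], [164.0, 132.0], [306.0, 45.0], [506.0, 31.0], [454.0, 275.0], [486.0, 128.0], [366.0, 154.0]]
1.1 [[210.0, 35.0], [390.0, 163.0], [162.0, 109.0], [321.0, 37.0], [506.0, 31.0], [455.0, 276.0], [484.0, 105.0], [382.0, 145.0]]
1.2 [[210.0, 34.0], [390.0, 164.0], [160.0, 86.0], [336.0, 31.0], [506.0, 30.0], [455.0, 277.0], [483.0, 81.0], [400.0, 138.0]]
1.3 [[211.0, 34.0], [391.0, 165.0], [159.0, 62.0], [352.0, 26.0], [506.0, 30.0], [456.0, 278.0], [483.0, 57.0], [417.0, 132.0]]
1.4 [[211.0, 34.0], [391.0, 166.0], [159.0, 38.0], [369.0, 22.0], [506.0, 30.0], [456.0, 279.0], [482.0, 33.0], [435.0, 128.0]]
[[-0.001 -0.948  0.319]
 [-0.002  0.319  0.948]
 [-1.     0.    -0.002]]
[-0.32531588  0.52121214  0.2305    ]
```

```bash
cat >> h.py <<'E'
YD=YAW
def Mdes():
    z=np.array([np.cos(YD),np.sin(YD),0]);x=np.array([0,0,-1.]);return np.c_[x,np.cross(z,x),z]
def go(st,*pts):
    M=Ro.from_rotvec(st["tcp_rot"]).as_matrix()
    r=Ro.from_matrix(M.T@Mdes()).as_rotvec()/np.pi
    print("at",P(st["tool_pos"]).round(4),"F",st["contact_force"].round(1),"t",round(st["clock"],2),"turn",r.round(4))
    for p in pts: print(p,(M.T@(W(p)-st["tool_pos"])/.5).round(4))
E
python3 - <<'E'
from plant import arm
from h import *
go(arm.get_state(),(.095,0,.20),(.095,0,.15))
E
```

```text
at [-0.3252  0.5214  0.2307] F [0.4 0.  1. ] t 0.15 turn [ 3.877e-01 -4.000e-04  2.000e-04]
(0.095, 0, 0.2) [ 0.062  -1.149  -0.6881]
(0.095, 0, 0.15) [ 0.162  -1.149  -0.6879]
```

```bash
python3 -m creep '[0.03,-0.6,-0.36,0.2,0,0,0, 0.03,-0.6,-0.36,0.2,0,0,0, 0.03,-0.6,-0.36,0.2,0,0,0, 0.03,-0.6,-0.36,0.2,0,0,0, 0.03,-0.6,-0.36,0.2,0,0,0, 0.03,-0.6,-0.36,0.2,0,0,0, 0.03,-0.6,-0.36,0.2,0,0,0, 0.03,-0.6,-0.36,0.2,0,0,0]'; python3 - <<'E'
from plant import arm
from h import *
go(arm.get_state(),(.095,0,.20),(.095,0,.15))
E
```

```text
clock: 0.95
tool_pos: [0.4059, 0.2508, 0.216]
tcp_rot: [-0.478, 1.517, 0.476]
contact_force: [-0.4, 0.1, -0.3]
opening: -0.0002
at [-0.1023  0.2449  0.216 ] F [-0.4  0.1 -0.3] t 0.95 turn [0.185  0.0003 0.0006]
(0.095, 0, 0.2) [ 0.0332 -0.626   0.0609]
(0.095, 0, 0.15) [ 0.1332 -0.6258  0.0608]
```

```bash
python3 -m creep '[0.03,-0.626,0.061,0.187,0,0,0, 0.03,-0.626,0.061,0.187,0,0,0, 0.03,-0.626,0.061,0.187,0,0,0, 0.03,-0.626,0.061,0.187,0,0,0, 0.03,-0.626,0.061,0.187,0,0,0, 0.03,-0.626,0.061,0.187,0,0,0, 0.03,-0.626,0.061,0.187,0,0,0, 0.03,-0.626,0.061,0.187,0,0,0, 0.03,-0.626,0.061,0.187,0,0,0, 0.03,-0.626,0.061,0.187,0,0,0]'; python3 - <<'E'
from plant import arm,grab_frame
from h import *
go(arm.get_state(),(.095,0,.15),(.067,0,.146))
for n in("side","top","wrist"):cv2.imwrite(f"pics/{n}1.png",grab_frame(n)["frame"][:,:,::-1])
E
```

```text
clock: 1.95
tool_pos: [0.6074, 0.0192, 0.2013]
tcp_rot: [-0.025, 1.572, 0.026]
contact_force: [-0.8, -0.2, -0.1]
opening: -0.0
at [0.0926 0.0078 0.2013] F [-0.8 -0.2 -0.1] t 1.95 turn [ 0.0014 -0.0003 -0.0002]
(0.095, 0, 0.15) [ 0.1026 -0.0157  0.0048]
(0.067, 0, 0.146) [ 0.1107 -0.0155 -0.0512]
```

```bash
python3 - <<'E'
import cv2,numpy as np
a=cv2.imread("pics/side1.png")[60:270,160:400];b=cv2.imread("pics/wrist1.png")
cv2.imwrite("pics/m1.png",np.hstack([cv2.resize(a,(480,420)),cv2.resize(b,(320,240))[0:420] if 0 else cv2.copyMakeBorder(cv2.resize(b,(320,240)),0,180,0,0,0)]))
E
```

```text
(no output)
```

View pics/m1.png

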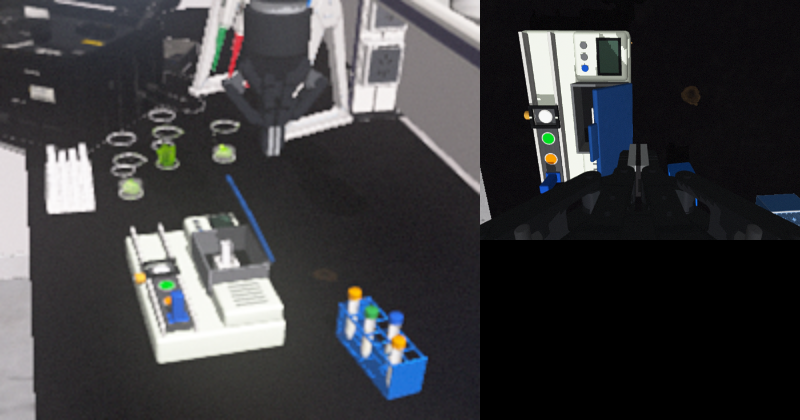

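```bash
python3 -m creep '[0.05,0,0,0,0,0,0, 0.1,0,0,0,0,0,0, 0.1,0,0,0,0,0,0, 0.1,0,0,0,0,0,0]'; python3 - <<'E'
from plant import arm,grab_frame
from h import *
th=np.array([1.09,.9,.7,.5,.3,.15,0,0])
go(arm.get_state(),*[(round(.079-.07*np.cos(a)+.007*np.sin(a)+.0145,4),0,round(.081+.07*np.sin(a)+.007*np.cos(a),4)) for a in th])
E
```

```text
clock: 2.5
tool_pos: [0.6081, 0.018, 0.1516]
tcp_rot: [-0.024, 1.571, 0.024]
contact_force: [-0.0, 0.1, 0.2]
opening: 0.0001
at [0.0933 0.0066 0.1516] F [-0.   0.1  0.2] t 2.5 turn [ 0.0009 -0.0003 -0.    ]
(np.float64(0.0673), 0, np.float64(0.1463)) [ 0.0107 -0.013  -0.052 ]
(np.float64(0.0555), 0, np.float64(0.1402)) [ 0.0229 -0.0129 -0.0756]
(np.float64(0.0445), 0, np.float64(0.1314)) [ 0.0405 -0.0129 -0.0976]
(np.float64(0.0354), 0, np.float64(0.1207)) [ 0.0619 -0.0128 -0.1158]
(np.float64(0.0287), 0, np.float64(0.1084)) [ 0.0865 -0.0128 -0.1292]
(np.float64(0.0253), 0, np.float64(0.0984)) [ 0.1065 -0.0128 -0.136 ]
(np.float64(0.0235), 0, np.float64(0.088)) [ 0.1273 -0.0128 -0.1395]
(np.float64(0.0235), 0, np.float64(0.088)) [ 0.1273 -0.0128 -0.1395]
```

```bash
python3 -m creep '[0.003,-0.004,-0.016,0,0,0,0, 0.007,-0.008,-0.032,0,0,0,0, 0.009,-0.013,-0.042,0,0,0,0, 0.011,-0.013,-0.052,0,0,0,0, 0.015,-0.013,-0.06,0,0,0,0, 0.019,-0.013,-0.068,0,0,0,0, 0.023,-0.013,-0.0756,0,0,0,0, 0.029,-0.013,-0.083,0,0,0,0, 0.035,-0.013,-0.09,0,0,0,0, 0.0405,-0.013,-0.0976,0,0,0,0, 0.0405,-0.013,-0.0976,0,0,0,0]'; python3 - <<'E'
from plant import arm,grab_frame
from h import *
th=np.array([.7,.5,.3,.15,0,-.05])
go(arm.get_state(),*[(round(.079-.07*np.cos(a)+.007*np.sin(a)+.0145,4),0,round(.081+.07*np.sin(a)+.007*np.cos(a),4)) for a in th])
a=grab_frame("side")["frame"][100:240,180:360,::-1];cv2.imwrite("pics/s2.png",cv2.resize(a,(720,560)))
E
```

```text
clock: 3.6
tool_pos: [0.559, 0.0095, 0.1303]
tcp_rot: [-0.024, 1.572, 0.024]
contact_force: [-0.4, -0.7, 0.7]
opening: 0.0005
at [ 0.044  -0.0005  0.1303] F [-0.4 -0.7  0.7] t 3.6 turn [ 0.0007 -0.0005 -0.    ]
(np.float64(0.0445), 0, np.float64(0.1314)) [-0.0022  0.001   0.0009]
(np.float64(0.0354), 0, np.float64(0.1207)) [ 0.0193  0.001  -0.0172]
(np.float64(0.0287), 0, np.float64(0.1084)) [ 0.0439  0.001  -0.0306]
(np.float64(0.0253), 0, np.float64(0.0984)) [ 0.0639  0.0011 -0.0374]
(np.float64(0.0235), 0, np.float64(0.088)) [ 0.0847  0.0011 -0.0409]
(np.float64(0.0232), 0, np.float64(0.0845)) [ 0.0917  0.0011 -0.0415]
```

View pics/s2.png

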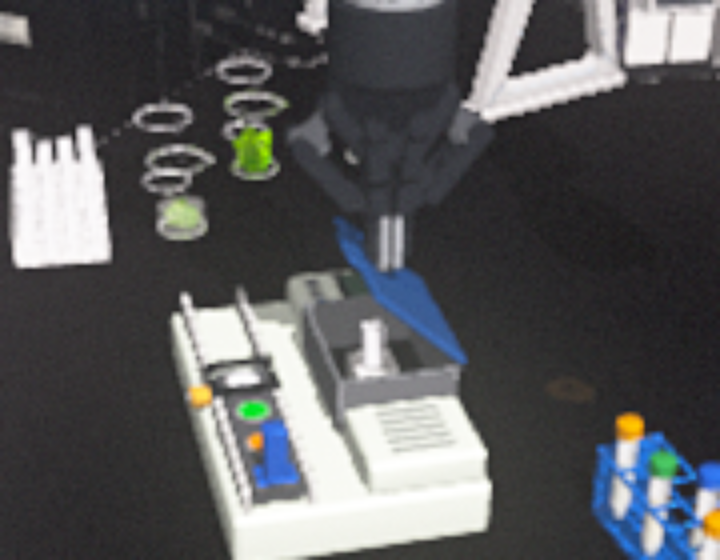

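The lid has come down to roughly 45° with the fingertip resting on its outer face near (390,265). I'll continue along the arc.

```bash
python3 -m creep '[0.009,0,-0.009,0,0,0,0, 0.019,0,-0.017,0,0,0,0, 0.03,0,-0.024,0,0,0,0, 0.042,0,-0.031,0,0,0,0, 0.053,0,-0.035,0,0,0,0, 0.064,0,-0.038,0,0,0,0, 0.074,0,-0.04,0,0,0,0, 0.082,0,-0.041,0,0,0,0, 0.086,0,-0.041,0,0,0,0, 0.089,0,-0.041,0,0,0,0, 0.089,0,-0.041,0,0,0,0]'; python3 - <<'E'
from plant import arm,grab_frame
from h import *
go(arm.get_state())
a=grab_frame("side")["frame"][100:240,180:360,::-1];cv2.imwrite("pics/s3.png",cv2.resize(a,(720,560)))
E
```

```text
clock: 4.75
tool_pos: [0.5389, 0.0089, 0.0878]
tcp_rot: [-0.024, 1.571, 0.024]
contact_force: [-7.2, 0.3, 15.5]
opening: 0.0
at [ 0.0239 -0.0006  0.0878] F [-7.2  0.3 15.5] t 4.75 turn [ 0.0007 -0.0002  0.0001]
```

View pics/s3.png

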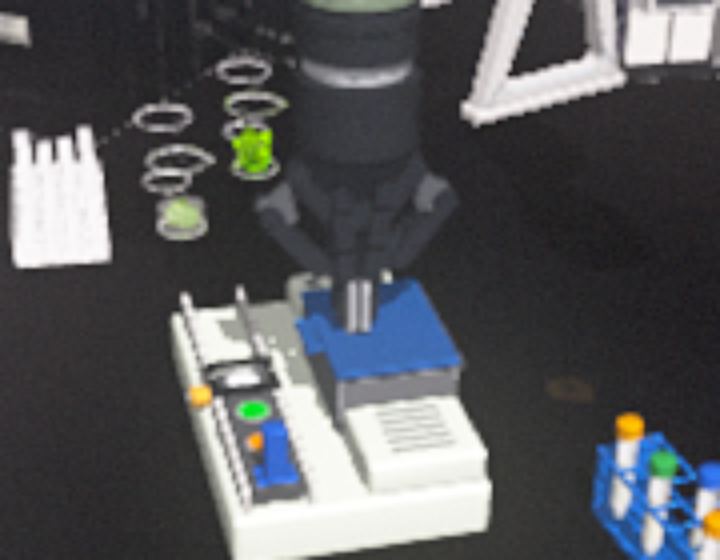

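```bash
python3 -m creep '[-0.05,0,0,0,0,0,0, -0.14,0,0,0,0,0,0.6, -0.18,-0.06,-0.05,0,0,0,0.6, -0.18,-0.13,-0.1,0,0,0,0.6, -0.18,-0.21,-0.148,0,0,0,0.6, -0.18,-0.21,-0.148,0,0,0,0.6, -0.18,-0.21,-0.148,0,0,0,0.6, -0.18,-0.21,-0.148,0,0,0,0.6, -0.18,-0.21,-0.148,0,0,0,0.6]'; python3 - <<'E'
from plant import arm,grab_frame
from h import *
st=arm.get_state();g=grab_frame("wrist");t=grab_frame("top")
go(st,(-.05,-.106,.1),(-.05,-.106,.062)); print(st["opening"])
cv2.imwrite("pics/w4.png",g["frame"][:,:,::-1])
a=t["frame"][160:290,140:300,::-1];cv2.imwrite("pics/t4.png",cv2.resize(a,(640,520)))
np.savez("w4.npz",pos=st["tool_pos"],rot=st["tcp_rot"],**g);np.savez("t4.npz",**t)
E
```

```text
clock: 5.7
tool_pos: [0.4693, -0.0974, 0.1764]
tcp_rot: [-0.025, 1.571, 0.025]
contact_force: [-0.7, -0.2, -0.1]
opening: 0.0511
at [-0.0487 -0.1049  0.1764] F [-0.7 -0.2 -0.1] t 5.7 turn [ 0.0013  0.     -0.0001]
(-0.05, -0.106, 0.1) [ 0.1527 -0.0023 -0.0026]
(-0.05, -0.106, 0.062) [ 0.2287 -0.0023 -0.0027]
0.05105099074254829
```

View pics/w4.png

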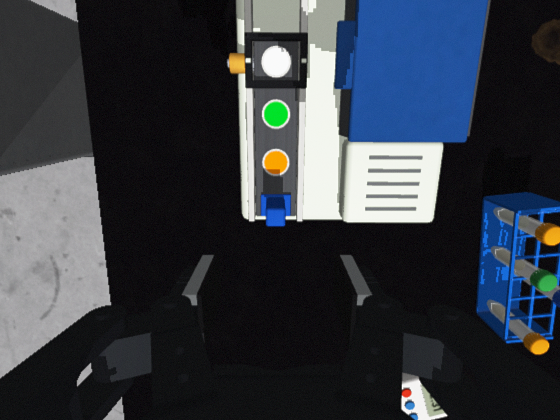

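View pics/t4.png

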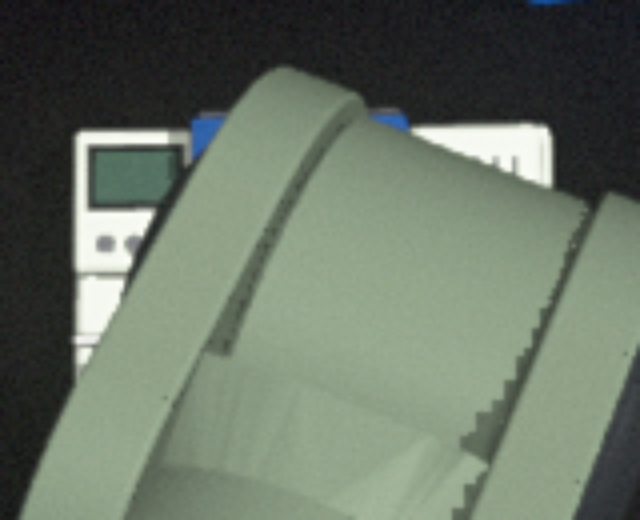

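The wrist view shows the lid flat and shut, the port at (276,62), green at (276,113), amber at (276,161) and the tab at (276,212). I'll measure the tab in this view.

```bash
cat >> h.py <<'E'
def wcam(g,pos,rot):
    T=np.asarray(g["T_tool_cam"]);M=Ro.from_rotvec(rot).as_matrix()
    Rc=(M@T[:3,:3]).T; c=M@T[:3,3]+pos
    return {"K":g["K"],"R":Rc,"t":-Rc@c}
E
python3 - <<'E'
from h import *
g=np.load("w4.npz");c=wcam(g,g["pos"],g["rot"])
hsv=cv2.cvtColor(g["frame"],cv2.COLOR_RGB2HSV)
for nm,lo,hi in(("green",(50,120,80),(85,255,255)),("amber",(8,150,150),(25,255,255)),("blue",(100,120,50),(125,255,255))):
    n,l,s,ce=cv2.connectedComponentsWithStats(cv2.inRange(hsv,lo,hi))
    for i in range(1,n):
        if s[i,4]>60 and 220<ce[i][0]<330 and ce[i][1]<240: print(nm,s[i].tolist(),ce[i].round(1),P(onz(c,ce[i],.057)).round(4))
for y in(-.106,): # predicted tab top corners
    print([proj(c,W((-.05+a,y+b,z))).round(1).tolist() for z in(.092,) for a in(-.007,.007) for b in(-.007,.007)])
print("port",P(onz(c,(276,60),.063)))
cv2.imwrite("pics/w4c.png",cv2.resize(g["frame"][20:240,220:350,::-1],None,fx=2.7*1,fy=2.7))
b=cv2.resize(g["frame"][185:235,240:310,::-1],None,fx=8,fy=8);cv2.imwrite("pics/w4d.png",b)
E
```

```text
green [264, 102, 24, 24, 457] [275.5 113.7] [-0.0489 -0.0344  0.057 ]
amber [229, 54, 16, 19, 277] [236.7  63.3] [-0.0768  0.0001  0.057 ]
amber [264, 151, 23, 23, 405] [275.4 162.2] [-0.0489 -0.0705  0.057 ]
blue [261, 194, 30, 33, 871] [275.4 208.5] [-0.0487 -0.1077  0.057 ]
[[263.6, 229.2], [263.5, 210.2], [283.4, 229.3], [283.6, 210.3]]
port [-0.04867393  0.0015975   0.063     ]
```

View pics/w4d.png

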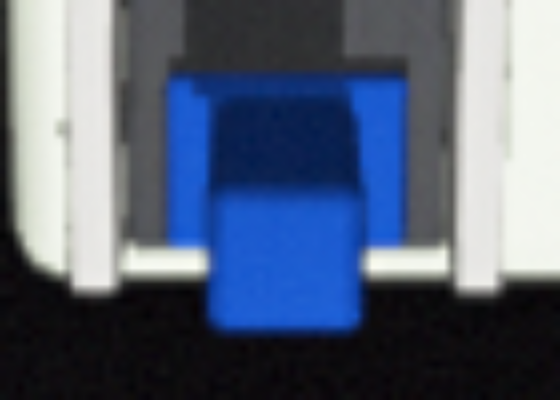

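```bash
python3 -m creep '[0.08,0,0,0,0,0,0.6, 0.14,0,0,0,0,0,0.6, 0.18,0,0,0,0,0,0.6, 0.21,0,0,0,0,0,0.6, 0.224,0,0,0,0,0,0.6, 0.224,0,0,0,0,0,0.6, 0.224,0,0,0,0,0,0.6]'; python3 - <<'E'
from plant import arm,grab_frame
from h import *
st=arm.get_state();g=grab_frame("wrist");a=grab_frame("side")
go(st,(-.049,-.105,.064))
cv2.imwrite("pics/m5.png",np.hstack([cv2.resize(g["frame"],(400,300)),cv2.resize(a["frame"][130:250,200:360],(400,300))])[:,:,::-1])
E
```

```text
clock: 6.5
tool_pos: [0.4692, -0.0982, 0.065]
tcp_rot: [-0.024, 1.57, 0.024]
contact_force: [0.2, 0.2, 0.4]
opening: 0.0514
at [-0.0488 -0.1057  0.065 ] F [0.2 0.2 0.4] t 6.5 turn [0.0009 0.0002 0.0001]
(-0.049, -0.105, 0.064) [ 0.002   0.0014 -0.0005]
```

View pics/m5.png

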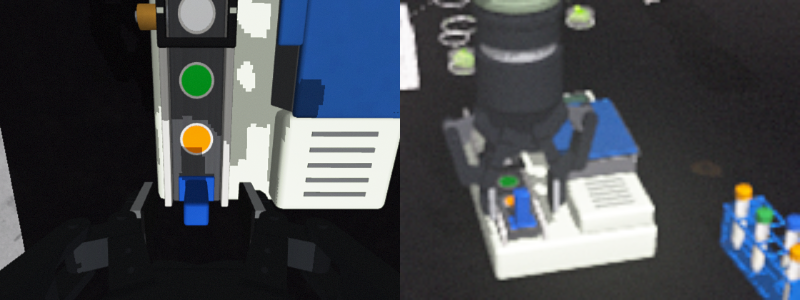

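The tab stands centred between the open pads at (196,205) in the left picture. Closing now.

```bash
python3 -m creep '[0,0,0,0,0,0,0, 0,0,0,0,0,0,0, 0,0,0,0,0,0,0, 0,0,0,0,0,0,0, 0,0,0,0,0,0,0, 0,0,0,0,0,0,0]'; python3 - <<'E'
from plant import arm,grab_frame
from h import *
st=arm.get_state();g=grab_frame("wrist");a=grab_frame("side")
go(st,(-.049,-.0697,.064))
cv2.imwrite("pics/m6.png",np.hstack([cv2.resize(g["frame"],(400,300)),cv2.resize(a["frame"][130:250,200:360],(400,300))])[:,:,::-1])
E
```

```text
clock: 7.2
tool_pos: [0.4685, -0.0985, 0.065]
tcp_rot: [-0.024, 1.571, 0.023]
contact_force: [-2.2, -0.5, 5.1]
opening: 0.0131
at [-0.0495 -0.106   0.065 ] F [-2.2 -0.5  5.1] t 7.2 turn [ 0.0006 -0.      0.0001]
(-0.049, -0.0697, 0.064) [0.002  0.0726 0.0011]
```

View pics/m6.png

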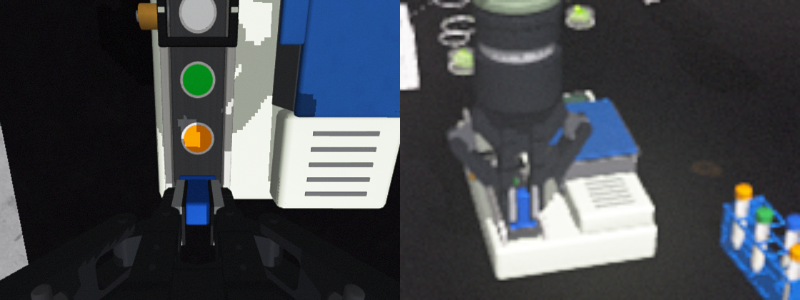

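```bash
python3 -m creep '[0,0.008,0,0,0,0,0, 0,0.016,0,0,0,0,0, 0,0.024,0,0,0,0,0, 0,0.032,0,0,0,0,0, 0,0.04,0,0,0,0,0, 0,0.048,0,0,0,0,0, 0,0.056,0,0,0,0,0, 0,0.062,0,0,0,0,0, 0,0.067,0,0,0,0,0, 0,0.072,0,0,0,0,0, 0,0.072,0,0,0,0,0, 0,0.072,0,0,0,0,0, 0,0.072,0,0,0,0,0]'; python3 - <<'E'
from plant import arm,grab_frame
from h import *
st=arm.get_state();g=grab_frame("wrist");a=grab_frame("side")
go(st,(-.049,-.0697,.064)); np.savez("w7.npz",pos=st["tool_pos"],rot=st["tcp_rot"],**g);print(st["opening"])
cv2.imwrite("pics/m7.png",np.hstack([cv2.resize(g["frame"],(400,300)),cv2.resize(a["frame"][130:250,200:360],(400,300))])[:,:,::-1])
E
```

```text
clock: 8.6
tool_pos: [0.4675, -0.0624, 0.065]
tcp_rot: [-0.024, 1.571, 0.023]
contact_force: [-2.1, -0.5, 6.0]
opening: 0.0132
at [-0.0495 -0.0699  0.065 ] F [-2.1 -0.5  6. ] t 8.6 turn [0.0007 0.     0.0001]
(-0.049, -0.0697, 0.064) [0.002  0.0003 0.001 ]
0.013202733707459998
```

View pics/m7.png

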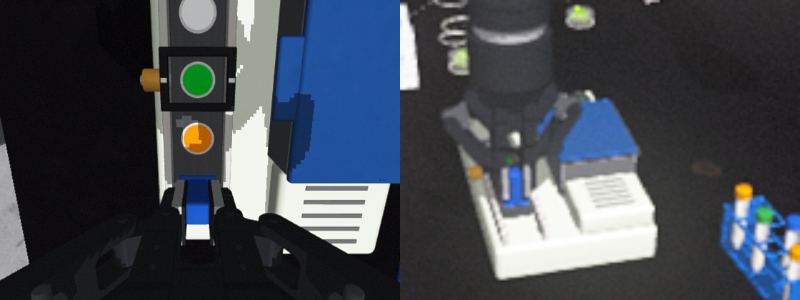

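```bash
python3 - <<'E'
from h import *
g=np.load("w7.npz");c=wcam(g,g["pos"],g["rot"]);f=g["frame"]
hsv=cv2.cvtColor(f,cv2.COLOR_RGB2HSV)
n,l,s,ce=cv2.connectedComponentsWithStats(cv2.inRange(hsv,(50,120,60),(85,255,255)));i=1+np.argmax(s[1:,4]);print("green",ce[i],P(onz(c,ce[i],.057)))
gr=f[:,:,:].mean(2); col=gr[40:175,240:262].mean(1); 
print([(40+k,int(v)) for k,v in enumerate(col)])
cv2.imwrite("pics/w7c.png",cv2.resize(f[50:170,210:345,::-1],None,fx=4.5,fy=4.5))
for y in(-.013,.013):print("inner edge pred",proj(c,W((-.05,y,.063))))
E
```

```text
green [276.31764706 111.34740484] [-0.04898318  0.00186887  0.057     ]
[(40, 56), (41, 51), (42, 48), (43, 48), (44, 49), (45, 49), (46, 48), (47, 48), (48, 48), (49, 48), (50, 49), (51, 49), (52, 49), (53, 48), (54, 48), (55, 48), (56, 49), (57, 49), (58, 49), (59, 49), (60, 49), (61, 49), (62, 49), (63, 50), (64, 49), (65, 28), (66, 17), (67, 19), (68, 19), (69, 19), (70, 18), (71, 18), (72, 19), (73, 18), (74, 18), (75, 18), (76, 17), (77, 14), (78, 12), (79, 35), (80, 47), (81, 48), (82, 49), (83, 49), (84, 48), (85, 48), (86, 49), (87, 48), (88, 48), (89, 48), (90, 49), (91, 50), (92, 54), (93, 59), (94, 64), (95, 68), (96, 70), (97, 70), (98, 69), (99, 68), (100, 68), (101, 69), (102, 69), (103, 68), (104, 67), (105, 68), (106, 67), (107, 66), (108, 66), (109, 67), (110, 66), (111, 66), (112, 66), (113, 67), (114, 67), (115, 68), (116, 67), (117, 66), (118, 64), (119, 65), (120, 66), (121, 68), (122, 67), (123, 68), (124, 68), (125, 69), (126, 69), (127, 68), (128, 65), (129, 60), (130, 55), (131, 51), (132, 48), (133, 48), (134, 48), (135, 48), (136, 48), (137, 48), (138, 48), (139, 49), (140, 48), (141, 48), (142, 49), (143, 40), (144, 19), (145, 15), (146, 17), (147, 19), (148, 18), (149, 17), (150, 17), (151, 16), (152, 16), (153, 16), (154, 15), (155, 17), (156, 44), (157, 50), (158, 49), (159, 49), (160, 49), (161, 50), (162, 59), (163, 61), (164, 61), (165, 61), (166, 63), (167, 75), (168, 78), (169, 77), (170, 77), (171, 76), (172, 76), (173, 75), (174, 76)]
inner edge pred [273.8323783  148.12194294]
inner edge pred [273.82498537  82.25672325]
```

View pics/w7c.png

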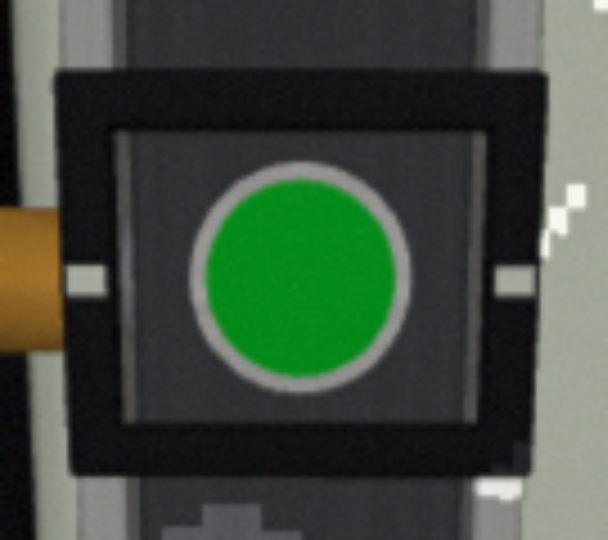

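```bash
python3 -m creep '[0,0,0,0,0,0,0, 0,0,0,0,0,0,0, 0,0,0,0,0,0,0]'; python3 - <<'E'
from plant import arm,grab_frame,job
from h import *
go(arm.get_state())
g=grab_frame("top");a=np.load("top0.npz")["frame"].astype(int)
print("vial area diff",np.abs(g["frame"].astype(int)-a)[205:265,375:410].mean())
job.job_done()
E
```

```text
clock: 9.0
tool_pos: [0.4675, -0.0625, 0.065]
tcp_rot: [-0.024, 1.571, 0.023]
contact_force: [-2.1, -0.6, 5.0]
opening: 0.0127
at [-0.0494 -0.0699  0.065 ] F [-2.1 -0.6  5. ] t 9.0 turn [0.0006 0.     0.0001]
vial area diff 4.819047619047619
the job is handed in; nothing more can be done
```

I lowered the lid until it was shut, gripped the tab and moved the slide 36 mm to the green notch. I handed the job in at 9.0 s with the fingers still closed on the tab. `job_done` gives no verdict.

- **Lid:** the fingertip came to rest at z = 87.8 mm (88 mm is the shut height) with about 15 N of push. Later pictures show the lid flat.
- **Slide:** the tool moved 36.1 mm along the rail, against 36 mm between the notches. The side force along the rail stayed near 0.5 N, so the ball was not pulling the slide noticeably.
- **Window centring:** the green window sits inside the port frame. One wrist-camera estimate put it about 0.8 mm to +y of the frame's centre marks. That is within the 2 mm limit, but it disagrees slightly with the travel figure. I did not open the fingers to let the ball re-seat.
- **Grip:** the fingers stopped on the tab at about 13 mm opening, with the tool at the tab in both directions. The contact force between the fingers and the tab is not reported, so I did not check it directly.
- **Vials:** the arm never went near them. The top picture around them differed from the first one by a mean of 4.8 grey levels. I took that to be noise or shadow and did not measure their positions again.

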